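Prop the guard cover of a key-cutting machine and set its trim knob

ROBOT

A 6-joint arm with a two-finger parallel gripper is mounted at the origin on the work surface. World frame = base frame: x ahead of the robot, y to its left, z up, the work surface at z = 0. Lengths are in m, angles in rad, forces in N, time in s.
With the tool pointing down it reaches from about 0.375 to 0.9 m from the base axis. Payload 3.1 kg.
Tool frame: the origin (TCP) lies on the centre line of the jaws, within the pads' length; the fingertips stand 8 mm ahead of it and the grasp point (between the pads) lies 11 mm behind it; z points along the fingers, y is the line along which they close (so a half turn about z gives the same grasp; the last joint's range is limited). The gripper opens to 87 mm and grips with 3 to 60 N. Pads are 19 mm wide; open, the fingers measure 117 mm over their backs; the gripper's body (75 mm by 190 mm) begins 51 mm behind the grasp point.
Start: joints at [-0.178, 0.527, 1.433, -0, 1.181, -0.178], TCP at [0.625, 0, 0.231] pointing down, gripper open.
Joint ranges: [-3.08, 3.08], [-0.75, 2.2], [0.22, 2.44], [-1.43, 4.57], [0, 2.65], [-2.85, 2.85]. Speed limits (rad/s): [2.79, 2.79, 3.14, 3.14, 3.14, 3.14].

INTERFACE

Orientations are given as a unit quaternion [x, y, z, w].
In Python, from rig import robot gives the robot as it stands. The module is installed in compiled form; this text tells all that it offers.
- The arm moves only by the tool send_rows, never from a script. Its argument "increments" is one flat list of numbers, 7 for each row, row after row: the turn, a rotation vector about the world's x, y, z in rad, then the shift along the world's x, y, z in cm, then the opening, from 0 (shut) to 1 (fully open). A call has 1 to 20 rows; each row shifts and turns the commanded pose from where the row before left it; what a row does not reach is not made up. A row lasts 1/12 s, in which the tool goes at most 41.7 mm and 7.16 degrees, less where a joint would pass 70% of its speed; a pose out of reach is approached as far as the arm can. A call is refused whole if a number of a shift passes 4.17 or a number of a turn 0.125, either way. A call with a gripper value outside its range is refused whole. The fingers move at their own pace and stop on an object; "newtons" is the grip in N (left out, the last holds). Time passes only in rows, so rows that do not move let the fingers close. It gives the time, the measured TCP pose, the force, the opening and the grip force at its end, in the units of the state.
- robot.get_obs(): the state, without advancing time (a new reading comes with each control period).
- robot.camera(name): name is "scene" or "side" or "wrist"; returns a dict with "image" (384x512x3 uint8, red, green, blue), "range_z" (384x512 float32, m along the optical axis (not along the pixel's ray), 0 where there is no reading), "fx", "fy", "cx", "cy" (pixels), "R" (3x3) and "t" (3): a world point X has camera coordinates R X + t. Camera axes: x right, y down, z forward; pixel columns grow to the right and rows downward; lengths in m; the calibration is good to about 2 mm. A picture is of the moment at which its call begins.
- robot.hand_in(): hands the job in; it is judged then, once.
The state is a dict: "time": time; "q": joint angles; "joint_velocities": joint speeds; "joint_torque": joint torques, N m; "position": TCP position; "tool_rot": TCP orientation; "ft_force": force on the tool from outside, world axes, zero at the start; "moment": the same for the moment, N m; "grip_width": finger opening in m; "grip_force": force on a finger pad.
Only numpy, scipy, OpenCV 4.12 (cv2) and the standard library are available. Lean on these libraries where they do the work, as an engineer would, in place of code of your own. Each camera call takes 0.05 s, during which the arm holds its last target. There are 200 camera calls.

TASK

On the key-cutting machine, prop open the clear flip cover with the wooden wedge: slide the wedge nose-first along its lane under the cover's steel side bar until the nose presses lightly (around 5 to 10 N) on the rubber buffer, never ramming it, then let go so that the cover stands on the wedge. Then turn the knob under the cover clockwise (seen from above) as far as its end stop, without forcing it so hard that the dial ring beneath is dragged round, let go, and leave the cover propped and the other bench items where they are.

Things in the scene. Friction and masses are not known exactly. Their poses are not given: they have to be found in the camera images.
- machine: Low grey key-cutting machine, fixed; base x -180 to 250, y -110 to 110 mm, flat deck 40 mm above the bench. Origin on the bench plane; x points along the wedge lane, away from the robot, y left. Motor at x over 165 mm (113 mm above bench); small key vice at x -130, y -80 mm (50 x 36 mm, 84 mm above bench).
- lane (a point): Point on the deck in the middle of the wedge lane (machine x -100, y 36.5 mm; axes as the machine's). The lane is the free strip of deck between two thin lines 60 mm apart, from machine x -180 mm along +x, under the cover's bar, to the buffer.
- hinge (a point): Cover's hinge line (along machine x) at machine x 0, y 60 mm, 86 mm above the bench. Closed, the cover spans machine x 15 to 100, y -70 to 32 mm. A fixed bracket stands beyond the hinge (x 20 to 105, y 70 to 88 mm, to 90 mm above bench).
- cover (a joint): Angle of the clear, black-framed flip cover (0.14 kg, 85 x 102 mm, free edge 130 mm from the hinge): 0 = closed, level, 90 mm above the bench; grows as its right-hand (-y) edge lifts up and over to the left; limit 1.42. It always falls shut if not held. Standing on the top of the wedge it reads about 1.3.
- bar_end (a point): Tip, on the axis, of the cover's steel side bar: 10 mm round, along machine x, sticking out 50 mm from the cover towards the robot (tip at machine x -35 mm). Closed: machine y 24 mm, bar underside 41 mm above the deck. It swings at 36 mm radius about the hinge line, up and to the left; on the wedge it is about 35 mm higher, at machine y about 50 mm.
- wedge: Loose wooden wedge 124 long (x) x 44 wide x 76 mm high, about 0.2 kg. Origin: centre of the flat underside; +x to the nose. Nose face at x 62 mm, 28 mm high; ramp rises at 33 degrees to the flat top (76 mm high, x -12 to -62 mm). Grip its parallel sides near the tail (x -50 mm, 50 mm up). Pushing it up under the bar takes 5 to 20 N; once the bar is on the flat top, a few N.
- wedge_nose (a point): Middle of the wedge's nose face, 14 mm above its underside.
- buffer: Buffer's base plate at the lane's end; origin on the deck, machine x 60, y 36.5 mm, axes as the machine's. The buffer's rubber face (34 mm wide, 3 to 23 mm above deck) is clamped anywhere from 9 mm before to 9 mm beyond this origin along x: not measured, found by feel. It gives 2.5 N per mm, to 11 mm. The nose is home when it presses with 3 N or more; over 20 N harms it.
- knob (a joint): Angle of the black trim knob: 0 to 1.40 rad, grows clockwise seen from above; 1.40 = end stop. It resists with 0.07 N m and stays where it is left. Starts between 0.15 and 0.55.
- knob_grip (a point): On the knob's axis, 30 mm above the deck: the height to grip. The grip is a bar 38 mm long (x), 12 mm wide (y), from 8 to 37 mm above the deck, on a foot of radius 19 mm; z up. At machine x 55, y -32 mm. The bar lies across the machine, along its y, to 0.7 rad either side over the range.
- dial_ring (a joint): Angle of the aluminium dial ring (radius 30, height 4 mm) that carries the knob; 0 = as calibrated, clockwise positive. Held by friction only: over 0.4 N m on the knob at its end stop drags it round, which spoils the calibration (more than 0.12 rad is too much).
- padlock: Bystander: brass padlock lying flat, 50 x 45 x 24 mm with a 35 mm shackle along +x; origin centre of the underside of its body.
- cylinder_lock: Bystander: round brass lock cylinder standing, radius 21 mm, 34 mm high; origin centre of underside.
- blank_tray: Bystander: grey plastic tray 120 x 90 x 30 mm; origin centre of underside.
There are look-alikes about, which are no part of the job. Several things have the shape of the wedge; the one meant has the colours described above.

How it is judged:
By the outcome, as a careful person would: the job done as asked, in the order asked, and still so for the second after the job is handed in, with the robot touching nothing.
It also fails if it takes over 72 s, if anything falls off the work surface, if the arm or the gripper's body presses on something with over 40 N, if the wrist force passes 120 N, or if a joint passes its speed limit or range.

## Working session

There is one attempt and no reset: what is moved stays moved. The work goes in short steps, Python scripts to look and compute and a tool call to move; the robot and the scene stay as the last step left them, time stands still between calls to the robot, and variables do not carry over. Pictures are saved under pics/ and viewed, at most 14 in all, crops included, and the job is handed in when it is done.

Besides the shell and the picture viewer there is one more tool, called after "Emit:" as name(argument=value, ...) on one line, values as JSON. send_rows: Moves the arm, as the interface text tells. Its arguments: {"type":"object","properties":{"increments":{"type":"array"},"newtons":{"type":"number"}},"required":["increments"]}

```bash
mkdir -p pics
cat > h.py <<'E'
import numpy as np,cv2
from rig import robot
def snap(n,f):
    c=robot.camera(n);cv2.imwrite('pics/'+f+'.png',c['image'][:,:,::-1]);np.savez('pics/'+f+'.npz',**c);return c
def load(f): return dict(np.load('pics/'+f+'.npz'))
def px(c,u,v,z=None,h=None):
    """pixel->world; by range or on plane height h"""
    d=np.array([(u-c['cx'])/c['fx'],(v-c['cy'])/c['fy'],1.])
    R=c['R'];o=-R.T@c['t'];w=R.T@d
    if h is not None: return o+w*(h-o[2])/w[2]
    if z is None:
        z=c['range_z'][int(round(v)),int(round(u))]
    return o+w*z
def proj(c,X):
    p=c['R']@np.array(X)+c['t'];return p[:2]/p[2]*[c['fx'],c['fy']]+[c['cx'],c['cy']]
def st():
    s=robot.get_obs();return {k:np.round(s[k],3).tolist() for k in ('time','q','position','tool_rot','ft_force','moment','grip_width','grip_force')}
E
python3 - <<'E'
from h import *
print(st())
a=snap('scene','s0');b=snap('side','d0');w=snap('wrist','w0')
for c in(a,b,w): print(c['fx'],(-c['R'].T@c['t']).round(3),c['R'][2].round(2))
cv2.imwrite('pics/a0.png',cv2.resize(a['image'][:,:,::-1],(800,600),interpolation=2))
cv2.imwrite('pics/b0.png',cv2.resize(b['image'][:,:,::-1],(800,600),interpolation=2))
E
```

```text
{'time': 0.0, 'q': [-0.178, 0.528, 1.434, 0.0, 1.181, -0.178], 'position': [0.624, 0.0, 0.23], 'tool_rot': [0.707, 0.707, -0.001, -0.001], 'ft_force': [0.012, -0.413, -0.127], 'moment': [-0.066, -0.029, -0.038], 'grip_width': 0.087, 'grip_force': 0.0}
373.15082637893954 [ 1.083 -0.549  0.956] [-0.5   0.46 -0.73]
490.21334660072455 [-0.329  0.931  1.198] [ 0.48 -0.55 -0.68]
344.2550938126329 [0.624 0.079 0.384] [-0.   -0.29 -0.96]
```

View pics/a0.png

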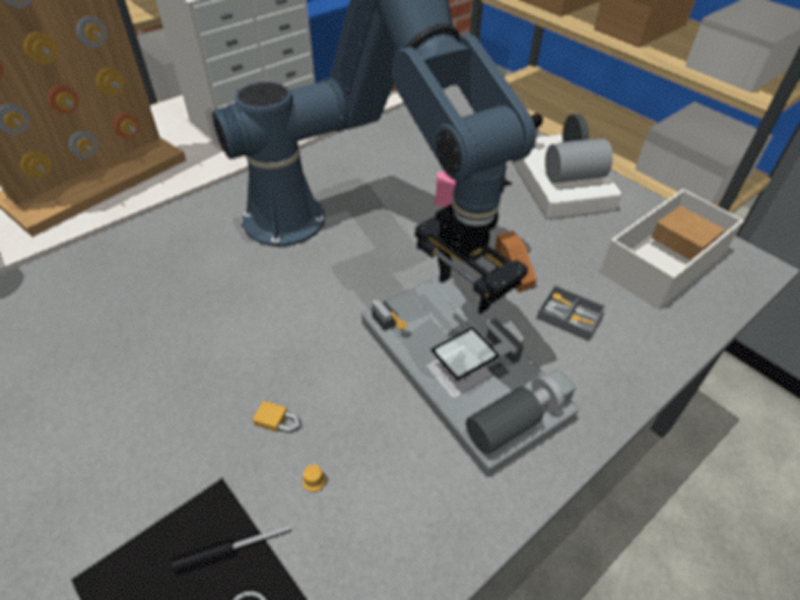

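View pics/b0.png

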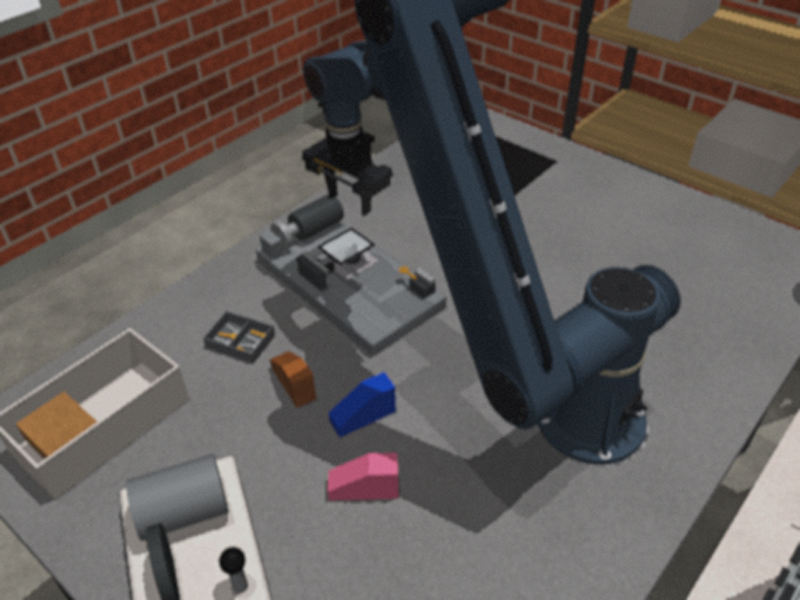

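The scene view shows the machine at (470,370), the motor at (505,415), the cover at (465,350), the padlock at (272,416), the cylinder at (313,477) and the tray at (570,312). In the side view, three things have the wedge's shape: brown (293,378), blue (365,403) and pink (363,478). Brown is the wooden one. I'll confirm it in an enlarged crop.

Run:
```python
from h import *
a=load('s0');b=load('d0')
cv2.imwrite('pics/b1.png',cv2.resize(b['image'][115:265,145:295,::-1],(600,600),interpolation=2))
cv2.imwrite('pics/a1.png',cv2.resize(a['image'][170:305,220:380,::-1],(800,675),interpolation=2)[:600])
```

```text
(no output)
```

View pics/b1.png

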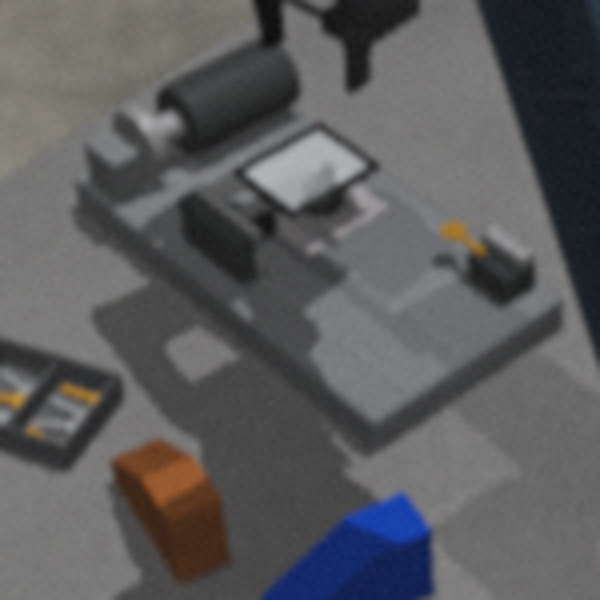

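View pics/a1.png

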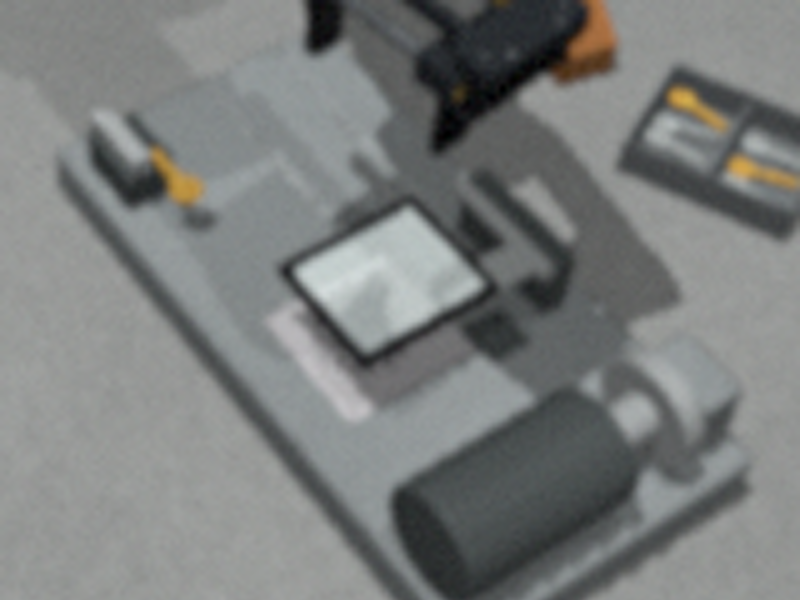

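The crop confirms the brown-orange wooden wedge at crop (170,510); the blue one is at (370,550). The machine is clear, with its near edge running from (370,440) to (560,310). Next I'll fit poses from the range data.

```bash
cat >> h.py <<'E'
def cloud(c):
    Z=c['range_z'];v,u=np.nonzero(Z>0);z=Z[v,u]
    P=np.c_[(u-c['cx'])/c['fx']*z,(v-c['cy'])/c['fy']*z,z]
    return (P-c['t'])@c['R'],c['image'][v,u].astype(int),u,v
E
python3 - <<'E'
from h import *
for f in('s0','d0','w0'):
    c=load(f);P,C,u,v=cloud(c)
    bench=np.abs(P[:,2])<.012
    print(f,'bench z med',np.median(P[bench,2]).round(4), 'noise',P[bench,2].std().round(4))
    m=(np.abs(P[:,2]-.04)<.006)&(P[:,0]>.35)&(P[:,0]<1.1)&(np.abs(P[:,1])<.35)
    # largest blob
    g=np.zeros((384,512),np.uint8);g[v[m],u[m]]=1
    g=cv2.morphologyEx(g,cv2.MORPH_OPEN,np.ones((3,3)));n,L,S,_=cv2.connectedComponentsWithStats(g)
    k=1+np.argmax(S[1:,4]);s=L[v,u]==k
    r=cv2.minAreaRect((P[s][:,:2]*1000).astype(np.float32));print(' deck',r,cv2.boxPoints(r).round().tolist(),S[k,4],np.median(P[s,2]))
    H=cv2.cvtColor(c['image'],cv2.COLOR_RGB2HSV)[v,u].astype(int)
    b=(H[:,0]>5)&(H[:,0]<16)&(H[:,1]>130)&(P[:,2]>.006)&(P[:,2]<.09)&(np.abs(P[:,1])<.5)&(P[:,0]>.25)&(P[:,0]<1)
    g[:]=0;g[v[b],u[b]]=1;n,L,S,_=cv2.connectedComponentsWithStats(g)
    for k in range(1,n):
        if S[k,4]<60: continue
        s=L[v,u]==k;Q=P[s];print(' brown',S[k],Q.mean(0).round(3),Q.max(0).round(3))
        t=Q[Q[:,2]>.070];
        if len(t)>8: print('  top',len(t),cv2.minAreaRect((t[:,:2]*1000).astype(np.float32)))
        print('  all',cv2.minAreaRect((Q[:,:2]*1000).astype(np.float32)))
E
```

```text
s0 bench z med 0.0005 noise 0.0025
 deck ((631.586669921875, 15.670478820800781), (221.14944458007812, 430.4669189453125), 82.80594635009766) [[404.0, -67.0], [831.0, -121.0], [859.0, 98.0], [432.0, 152.0]] 4768 0.04033589038125585
 brown [318 149  24  37 349] [0.511 0.304 0.057] [0.575 0.337 0.081]
  top 128 ((487.14825439453125, 312.6117248535156), (41.730010986328125, 59.50992202758789), 72.21886444091797)
  all ((515.7101440429688, 305.8045654296875), (46.695125579833984, 117.81611633300781), 71.86402893066406)
d0 bench z med 0.0012 noise 0.003
 deck ((543.6758422851562, 28.018753051757812), (219.5478515625, 263.4746398925781), 82.40335845947266) [[399.0, -63.0], [660.0, -98.0], [689.0, 119.0], [428.0, 154.0]] 2501 0.04086021402242294
 brown [174 226  27  33 555] [0.48  0.323 0.055] [0.561 0.349 0.082]
  top 211 ((479.3708801269531, 318.41339111328125), (43.56189727783203, 65.12565612792969), 71.93595886230469)
  all ((504.58001708984375, 310.6840515136719), (44.472625732421875, 121.48613739013672), 72.00061798095703)
w0 bench z med 0.0007 noise 0.0008
 deck ((631.1205444335938, 15.661537170410156), (219.1425323486328, 427.20526123046875), 82.82862854003906) [[406.0, -66.0], [829.0, -120.0], [857.0, 98.0], [433.0, 151.0]] 58007 0.0406735161276435
```

Emit:
send_rows(increments=[0,0,0.105,-1.37,2.71,0,1,0,0,0.105,-1.37,2.71,0,1,0,0,0.105,-1.37,2.71,0,1,0,0,0.105,-1.37,2.71,0,1,0,0,0.105,-1.37,2.71,0,1,0,0,0.105,-1.37,2.71,0,1,0,0,0.105,-1.37,2.71,0,1,0,0,0.105,-1.37,2.71,0,1,0,0,0.105,-1.37,2.71,0,1,0,0,0.105,-1.37,2.71,0,1,0,0,0.105,-1.37,2.71,0,1,0,0,0.105,-1.37,2.71,0,1,0,0,0,0,0,0,1,0,0,0,0,0,0,1])

```text
time: 1.32
position: [0.4595, 0.3264, 0.2303]
tool_rot: [0.154, 0.988, -0.0, -0.0]
ft_force: [-0.5, -1.3, 0.8]
grip_width: 0.0868
grip_force: 0.0
```

Run:
```python
from h import *
print(st())
c=snap('wrist','w1');P,C,u,v=cloud(c)
H=cv2.cvtColor(c['image'],cv2.COLOR_RGB2HSV)[v,u].astype(int)
b=(H[:,0]>4)&(H[:,0]<18)&(H[:,1]>110)&(P[:,2]>.006)&(P[:,2]<.09)
Q=P[b];print(b.sum(),Q.min(0),Q.max(0))
for lo,hi in((.004,.1),(.0735,.08)):
    t=Q[(Q[:,2]>lo)&(Q[:,2]<hi)];print(len(t),np.median(t[:,2]),cv2.minAreaRect((t[:,:2]*1000).astype(np.float32)))
r=cv2.minAreaRect((t[:,:2]*1000).astype(np.float32))
cv2.imwrite('pics/w1.png',c['image'][:,:,::-1])
```

```text
{'time': 1.317, 'q': [0.42, 0.445, 1.589, -0.0, 1.108, -0.843], 'position': [0.459, 0.326, 0.23], 'tool_rot': [0.154, 0.988, -0.0, -0.0], 'ft_force': [-0.48, -1.312, 0.847], 'moment': [0.1, -0.066, 0.007], 'grip_width': 0.087, 'grip_force': 0.0}
4664 [0.44495152 0.26506766 0.00607595] [0.66638301 0.34676078 0.07871592]
4664 0.07524227637728617 ((557.1679077148438, 291.1778259277344), (42.920997619628906, 223.62881469726562), 71.26370239257812)
2482 0.07658991695550131 ((478.24066162109375, 318.0970458984375), (42.45549774169922, 56.71039581298828), 71.06065368652344)
```

View pics/w1.png

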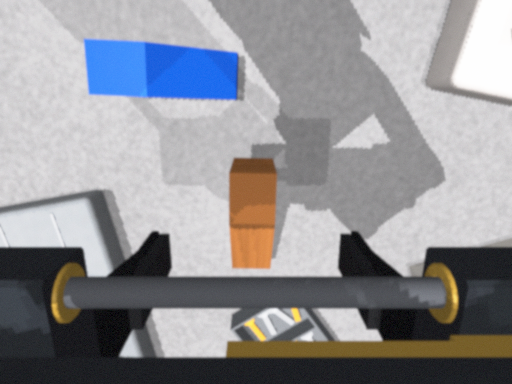

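The wrist view shows the brown wedge at (253,213), tail towards the robot, centred between the open jaws. The blue one at (160,70) is well clear. Its top is 76.6 mm high and 42 mm wide, which matches. I'll descend and grip.

Emit:
send_rows(increments=[0,0,-0.012,0.45,-0.35,-2.5,1,0,0,0,0,0,-3,1,0,0,0,0,0,-3,1,0,0,0,0,0,-3,1,0,0,0,0,0,-3,1,0,0,0,0,0,-2.6,1,0,0,0,0,0,-1.5,1,0,0,0,0,0,-0.5,1,0,0,0,0,0,0,0.3,0,0,0,0,0,0,0.3,0,0,0,0,0,0,0.3,0,0,0,0,0,0,0.3,0,0,0,0,0,0,0.3,0,0,0,0,0,0,0.3,0,0,0,0,0,0,0.3], newtons=40)

```text
time: 2.62
position: [0.4653, 0.3219, 0.0402]
tool_rot: [0.161, 0.987, 0.0, 0.0]
ft_force: [-0.8, -0.7, -0.1]
grip_width: 0.0481
grip_force: 0.0
```

Emit:
send_rows(increments=[0,0,0,0,0,0,0.3,0,0,0,0,0,0,0.3,0,0,0,0,0,0,0.3,0,0,0,0,0,0.5,0.3,0,0,0,0,0,1.5,0.3,0,0,0,0,0,2.5,0.3,0,0,0,0,0,2.5,0.3,0,0,0,0,0,2,0.3,0,0,0,0,0,0,0.3])

```text
time: 3.37
position: [0.4671, 0.3227, 0.133]
tool_rot: [0.161, 0.987, 0.002, 0.003]
ft_force: [0.9, 1.0, -2.2]
grip_width: 0.0438
grip_force: 40.0
```

Run:
```python
from h import *
print(st())
c=snap('wrist','w2');P,C,u,v=cloud(c)
H=cv2.cvtColor(c['image'],cv2.COLOR_RGB2HSV)[v,u].astype(int)
b=(H[:,0]>4)&(H[:,0]<18)&(H[:,1]>110)&(np.abs(P[:,0]-.5)<.12)&(np.abs(P[:,1]-.31)<.08)&(P[:,2]>.09)
Q=P[b];zt=np.percentile(Q[:,2],90);t=Q[Q[:,2]>zt-.003]
s=robot.get_obs();print('top z - TCP z',zt-s['position'][2],cv2.minAreaRect((t[:,:2]*1000).astype(np.float32)),cv2.minAreaRect((Q[:,:2]*1000).astype(np.float32)))
# target
a=np.radians(-7.19);R=np.array([[np.cos(a),-np.sin(a)],[np.sin(a),np.cos(a)]]);O=np.array([596.4,20.1])
for m in((-110-50,36.5),(-100,36.5),(55,-32),(-10-50,36.5)): print(m,O+R@m)
```

```text
{'time': 3.367, 'q': [0.408, 0.58, 1.672, 0.0, 0.882, -0.84], 'position': [0.467, 0.323, 0.133], 'tool_rot': [0.161, 0.987, 0.002, 0.003], 'ft_force': [0.853, 1.042, -2.183], 'moment': [0.164, -0.011, 0.019], 'grip_width': 0.044, 'grip_force': 40.0}
top z - TCP z 0.03894757457626566 ((461.86920166015625, 335.0824279785156), (75.19737243652344, 56.61614227294922), 72.19987487792969) ((461.86920166015625, 335.0824279785156), (75.19737243652344, 56.61614227294922), 72.19987487792969)
(-160, 36.5) [442.22649298  76.33859647]
(-100, 36.5) [501.75468664  68.82899197]
(55, -32) [646.96238845 -18.53217407]
(-60, 36.5) [541.44014908  63.82258897]
```

Emit:
send_rows(increments=[0,0,0.022,-0.32,-2.7,0,0.3,0,0,0.022,-0.32,-2.7,0,0.3,0,0,0.022,-0.32,-2.7,0,0.3,0,0,0.022,-0.32,-2.7,0,0.3,0,0,0.022,-0.32,-2.7,0,0.3,0,0,0.022,-0.32,-2.7,0,0.3,0,0,0.022,-0.32,-2.7,0,0.3,0,0,0.022,-0.32,-2.7,0,0.3,0,0,0.022,-0.32,-2.7,0,0.3,0,0,0,0,0,0,0.3,0,0,0,0,0,0,0.3])

```text
time: 4.33
position: [0.4351, 0.0777, 0.1284]
tool_rot: [0.064, 0.998, 0.0, -0.002]
ft_force: [-0.4, -0.0, -3.0]
grip_width: 0.0437
grip_force: 40.0
```

Run:
```python
from h import *
print(st())
c=snap('wrist','w3');cv2.imwrite('pics/w3.png',c['image'][:,:,::-1])
a=np.radians(-7.19);R=np.array([[np.cos(a),-np.sin(a)],[np.sin(a),np.cos(a)]]);O=np.array([596.4,20.1])
s=robot.get_obs();print('tcp in machine',R.T@(s['position'][:2]*1000-O))
P,C,u,v=cloud(c);m=np.abs(P[:,2]-.0405)<.004
g=np.zeros((384,512),np.uint8);g[v[m],u[m]]=1
M=(P[:,:2]*1000-O)@R
for x in(-100,-60,60,100):
    k=m&(np.abs(M[:,0]-x)<5);print(x,M[k,1].min(),M[k,1].max(),np.median(P[k,2]))
for x in (-60,-40,-20,0):
  for y in(6.5,66.5): print((x,y),proj(c,[*((O+R@(x,y))/1000),.0403]).round(),end=' ')
print('barend',proj(c,[*((O+R@(-35,24))/1000),.086]))
```

```text
{'time': 4.333, 'q': [-0.077, 0.467, 1.977, 0.0, 0.701, -1.52], 'position': [0.435, 0.078, 0.128], 'tool_rot': [0.064, 0.998, 0.0, -0.002], 'ft_force': [-0.398, -0.025, -3.036], 'moment': [0.144, 0.051, 0.008], 'grip_width': 0.044, 'grip_force': 40.0}
tcp in machine [-167.06073712   37.83524174]Traceback (most recent call last):
  File "<stdin>", line 10, in <module>
    return umr_minimum(a, axis, None, out, keepdims, initial, where)
ValueError: zero-size array to reduction operation minimum which has no identity
```

View pics/w3.png

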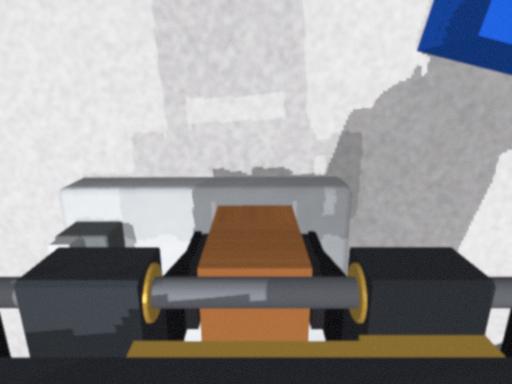

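The wedge is held straight at (255,255), above the deck's near edge, and the vice is at left (85,235). It is over the lane. I'll lower it to the deck.

Emit:
send_rows(increments=[0,0,0.003,-0.02,-0.13,-1.5,0.3,0,0,0,0,0,-1.5,0.3,0,0,0,0,0,-1,0.3,0,0,0,0,0,-0.5,0.3,0,0,0,0,0,-0.2,0.3,0,0,0,0,0,0,0.3,0,0,0,0,0,0,0.3])

```text
time: 4.97
position: [0.4363, 0.0779, 0.0827]
tool_rot: [0.06, 0.998, 0.0, 0.0]
ft_force: [-0.3, 1.0, -2.5]
grip_width: 0.0439
grip_force: 40.0
```

Emit:
send_rows(increments=[0,0,0,0,0,-0.1,0.3,0,0,0,0,0,-0.1,0.3,0,0,0,0,0,-0.1,0.3,0,0,0,0,0,0,0.3,0,0,0,0,0,0,0.3])

```text
time: 5.38
position: [0.4364, 0.0774, 0.08]
tool_rot: [0.061, 0.998, 0.0, 0.001]
ft_force: [0.2, 1.0, 2.5]
grip_width: 0.0437
grip_force: 40.0
```

Emit:
send_rows(increments=[0,0,0,0.496,-0.063,0,0.3,0,0,0,0.496,-0.063,0,0.3,0,0,0,0.496,-0.063,0,0.3,0,0,0,0.496,-0.063,0,0.3,0,0,0,0.496,-0.063,0,0.3,0,0,0,0.496,-0.063,0,0.3,0,0,0,0.496,-0.063,0,0.3,0,0,0,0.496,-0.063,0,0.3,0,0,0,0.496,-0.063,0,0.3,0,0,0,0.496,-0.063,0,0.3,0,0,0,0,0,0,0.3,0,0,0,0,0,0,0.3])

```text
time: 6.38
position: [0.4831, 0.0714, 0.0799]
tool_rot: [0.061, 0.998, 0.0, -0.003]
ft_force: [-5.9, 0.2, 7.7]
grip_width: 0.0444
grip_force: 40.0
```

Emit:
send_rows(increments=[0,0,0,0.397,-0.05,0,0.3,0,0,0,0.397,-0.05,0,0.3,0,0,0,0.397,-0.05,0,0.3,0,0,0,0.397,-0.05,0,0.3,0,0,0,0.397,-0.05,0,0.3])

```text
time: 6.8
position: [0.4906, 0.0707, 0.0794]
tool_rot: [0.061, 0.998, 0.001, -0.016]
ft_force: [-23.0, 3.4, 24.9]
grip_width: 0.0437
grip_force: 40.0
```

Emit:
send_rows(increments=[0,0,0,0,0,0,0.3,0,0,0,0,0,0,0.3,0,0,0,0,0,0,0.3])

```text
time: 7.05
position: [0.4975, 0.0699, 0.0794]
tool_rot: [0.061, 0.998, 0.0, -0.009]
ft_force: [-10.0, 2.5, 11.2]
grip_width: 0.0435
grip_force: 40.0
```

Run:
```python
from h import *
print(st())
a=snap('scene','s1');b=snap('side','d1')
A=cv2.resize(a['image'][170:290,240:340,::-1],(500,600),interpolation=2)
B=cv2.resize(b['image'][130:250,200:260,::-1],(300,600),interpolation=2)
cv2.imwrite('pics/c1.png',np.hstack([A,B]))
```

```text
{'time': 7.05, 'q': [-0.083, 0.616, 1.852, 0.001, 0.691, -1.534], 'position': [0.497, 0.07, 0.079], 'tool_rot': [0.061, 0.998, 0.0, -0.009], 'ft_force': [-9.988, 2.461, 11.159], 'moment': [0.674, 2.341, 0.099], 'grip_width': 0.043, 'grip_force': 40.001}
```

View pics/c1.png

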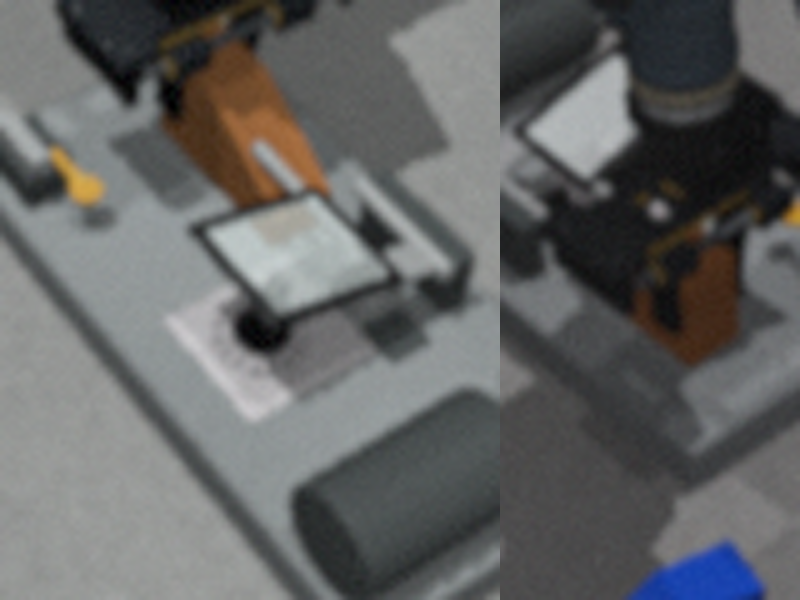

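The left half shows the cover lifting, with the bar riding on the ramp at (285,165). The dark knob is visible at (262,325). I'll carry on slowly.

Emit:
send_rows(increments=[0,0,0,0.198,-0.025,0,0.3,0,0,0,0.198,-0.025,0,0.3,0,0,0,0.198,-0.025,0,0.3,0,0,0,0.198,-0.025,0,0.3,0,0,0,0.198,-0.025,0,0.3,0,0,0,0,0,0,0.3,0,0,0,0,0,0,0.3,0,0,0,0,0,0,0.3])

```text
time: 7.82
position: [0.506, 0.0689, 0.0794]
tool_rot: [0.061, 0.998, 0.001, -0.01]
ft_force: [-12.2, 2.8, 13.6]
grip_width: 0.0441
grip_force: 40.0
```

Emit:
send_rows(increments=[0,0,0,0.198,-0.025,0,0.3,0,0,0,0.198,-0.025,0,0.3,0,0,0,0.198,-0.025,0,0.3,0,0,0,0.198,-0.025,0,0.3,0,0,0,0.198,-0.025,0,0.3,0,0,0,0,0,0,0.3,0,0,0,0,0,0,0.3,0,0,0,0,0,0,0.3])

```text
time: 8.48
position: [0.5153, 0.0679, 0.0794]
tool_rot: [0.06, 0.998, 0.001, -0.011]
ft_force: [-13.5, 3.3, 15.0]
grip_width: 0.0432
grip_force: 40.0
```

Emit:
send_rows(increments=[0,0,0,0.198,-0.025,0,0.3,0,0,0,0.198,-0.025,0,0.3,0,0,0,0.198,-0.025,0,0.3,0,0,0,0.198,-0.025,0,0.3,0,0,0,0,0,0,0.3,0,0,0,0,0,0,0.3,0,0,0,0,0,0,0.3])

```text
time: 9.07
position: [0.5215, 0.0672, 0.0793]
tool_rot: [0.06, 0.998, 0.001, -0.012]
ft_force: [-16.8, 4.2, 17.6]
grip_width: 0.0439
grip_force: 40.0
```

Emit:
send_rows(increments=[0,0,0,0.198,-0.025,0,0.3,0,0,0,0.198,-0.025,0,0.3,0,0,0,0.099,-0.0125,0,0.3,0,0,0,0,0,0,0.3,0,0,0,0,0,0,0.3,0,0,0,0,0,0,0.3])

```text
time: 9.57
position: [0.5244, 0.0668, 0.0793]
tool_rot: [0.06, 0.998, 0.001, -0.014]
ft_force: [-21.2, 4.0, 20.5]
grip_width: 0.0441
grip_force: 40.0
```

Emit:
send_rows(increments=[0,0,0,0,0,0.2,0.3,0,0,0,0,0,0.2,0.3,0,0,0,0,0,0.2,0.3,0,0,0,0,0,0,0.3,0,0,0,0,0,0,0.3])

```text
time: 9.98
position: [0.5291, 0.0667, 0.0817]
tool_rot: [0.06, 0.998, 0.001, -0.01]
ft_force: [-6.9, 5.4, -12.7]
grip_width: 0.0439
grip_force: 40.0
```

Emit:
send_rows(increments=[0,0,0,0,0,-0.15,0.3,0,0,0,0,0,-0.15,0.3,0,0,0,0,0,0,0.3,0,0,0,0,0,0,0.3,0,0,0,0,0,0,0.3])

```text
time: 10.4
position: [0.5335, 0.0659, 0.0796]
tool_rot: [0.061, 0.998, 0.001, -0.006]
ft_force: [-2.1, 5.1, -15.3]
grip_width: 0.0439
grip_force: 40.0
```

Emit:
send_rows(increments=[0,0,0,0,0,-0.1,0.3,0,0,0,0,0,-0.1,0.3,0,0,0,0,0,0,0.3,0,0,0,0,0,0,0.3,0,0,0,0,0,0,0.3])

```text
time: 10.82
position: [0.5337, 0.0659, 0.0795]
tool_rot: [0.061, 0.998, 0.001, -0.005]
ft_force: [-4.8, 4.5, -2.4]
grip_width: 0.0436
grip_force: 40.0
```

Run:
```python
from h import *
print(st())
a=snap('scene','s2');b=snap('side','d2')
A=cv2.resize(a['image'][150:270,240:340,::-1],(500,600),interpolation=2)
B=cv2.resize(b['image'][130:250,190:250,::-1],(300,600),interpolation=2)
cv2.imwrite('pics/c2.png',np.hstack([A,B]))
```

```text
{'time': 10.817, 'q': [-0.086, 0.643, 1.767, 0.002, 0.742, -1.536], 'position': [0.534, 0.066, 0.079], 'tool_rot': [0.061, 0.998, 0.001, -0.005], 'ft_force': [-4.752, 4.473, -2.373], 'moment': [0.83, 1.405, 0.047], 'grip_width': 0.044, 'grip_force': 40.001}
```

View pics/c2.png

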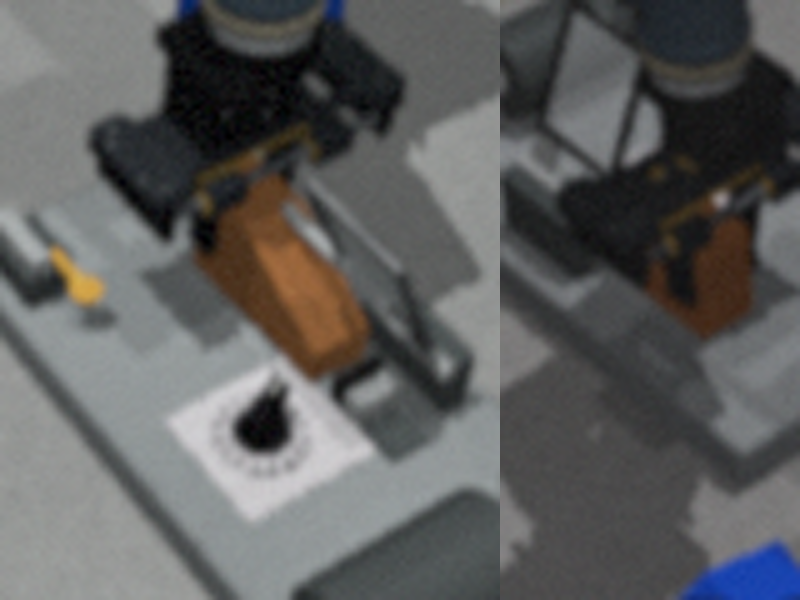

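The cover stands near vertical with the bar on the wedge top at (310,225). The buffer is ahead of the nose at (375,375). I'll advance gently until I feel it.

Emit:
send_rows(increments=[0,0,0,0.099,-0.0125,0,0.3,0,0,0,0.099,-0.0125,0,0.3,0,0,0,0.099,-0.0125,0,0.3,0,0,0,0.099,-0.0125,0,0.3,0,0,0,0,0,0,0.3,0,0,0,0,0,0,0.3])

```text
time: 11.42
position: [0.5342, 0.0657, 0.0794]
tool_rot: [0.061, 0.998, 0.001, -0.009]
ft_force: [-10.1, 4.1, 3.5]
grip_width: 0.0437
grip_force: 40.0
```

Emit:
send_rows(increments=[0,0,0,0.099,-0.0125,0,0.3,0,0,0,0.099,-0.0125,0,0.3,0,0,0,0.099,-0.0125,0,0.3,0,0,0,0,0,0,0.3,0,0,0,0,0,0,0.3])

```text
time: 11.83
position: [0.5346, 0.0656, 0.0793]
tool_rot: [0.061, 0.998, 0.001, -0.012]
ft_force: [-14.1, 4.8, 6.4]
grip_width: 0.0437
grip_force: 40.0
```

```bash
cat >> h.py <<'E'
a_=np.radians(-7.19);RM=np.array([[np.cos(a_),-np.sin(a_)],[np.sin(a_),np.cos(a_)]]);O=np.array([596.4,20.1])
def mach(P): return np.c_[(P[:,:2]*1000-O)@RM,P[:,2]*1000]
E
python3 - <<'E'
from h import *
c=snap('scene','s3');P,C,u,v=cloud(c);M=mach(P)
H=cv2.cvtColor(c['image'],cv2.COLOR_RGB2HSV)[v,u].astype(int)
b=(H[:,0]>4)&(H[:,0]<18)&(H[:,1]>110)&(np.abs(M[:,1]-36)<40)&(M[:,0]>-120)&(M[:,0]<90)&(M[:,2]>45)
Q=M[b]
print(len(Q))
for lo in range(45,125,5):
    q=Q[(Q[:,2]>=lo)&(Q[:,2]<lo+5)]
    if len(q): print(lo,len(q),np.percentile(q[:,0],[2,50,98]).round(1),np.percentile(q[:,1],[2,50,98]).round(1))
# side view of strip: all points y 25..50, x 30..80
for x in range(30,84,4):
    k=(np.abs(M[:,0]-x)<2)&(np.abs(M[:,1]-36)<12)&(M[:,2]<130)
    if k.any(): print(x,k.sum(),np.percentile(M[k,2],[5,50,95]).round(1),C[k].mean(0).round())
# bar and cover
k=(M[:,2]>112)&(M[:,2]<215)&(M[:,0]>-40)&(M[:,0]<105)&(M[:,1]>0)&(M[:,1]<70)
for lo in range(112,215,10):
    q=M[k&(M[:,2]>=lo)&(M[:,2]<lo+10)]
    if len(q): print('cov',lo,len(q),np.median(q,0).round(1))
print('lane pts: buffer origin px',proj(c,[*((O+RM@(60,36.5))/1000),.06]))
E
```

```text
673
45 26 [-71.4  20.   41.1] [15.5 18.1 53. ]
50 32 [-72.9  -9.4  41.3] [15.1 16.8 52.2]
55 36 [-59.3   8.4  41.9] [14.6 17.1 56.9]
60 37 [-54.3  23.7  41.8] [15.2 17.9 61.3]
65 44 [-56.1  27.2  40.7] [14.3 17.7 57.9]
70 61 [-57.6  30.7  41.1] [15.7 26.7 59.5]
75 57 [-56.2  22.5  31.4] [15.7 24.1 57.6]
80 54 [-54.9  16.2  26.5] [15.  25.8 54. ]
85 54 [-56.1   9.3  17.1] [15.7 29.1 57.6]
90 45 [-51.2   1.1   9. ] [15.8 27.7 50.4]
95 50 [-56.4  -7.3   3.2] [14.4 23.2 50.8]
100 36 [-57.2 -15.3  -8.9] [15.7 27.8 47.1]
105 30 [-51.4 -21.7 -12.2] [15.4 24.8 44.6]
110 40 [-77.  -31.4 -20.8] [15.8 30.9 55.1]
115 66 [-77.6 -45.1 -29.7] [17.4 38.8 59. ]
30 15 [ 71.   76.1 124. ] [127.  90.  60.]
34 15 [ 69.1  72.6 123.1] [126.  92.  64.]
38 20 [ 41.9  68.3 123.6] [114.  81.  54.]
42 32 [ 39.2  56.  122.2] [90. 66. 46.]
46 6 [ 57.9 122.4 124.4] [92. 94. 95.]
50 3 [ 48.3 122.2 123.4] [ 98. 102. 103.]
54 9 [ 61.8  63.8 123.9] [75. 69. 65.]
58 13 [ 60.4  63.8 123.6] [62. 60. 59.]
62 11 [ 49.1  63.  121.1] [49. 49. 49.]
66 12 [ 48.9  63.6 123.4] [59. 61. 61.]
70 5 [63.2 64.3 64.5] [96. 98. 98.]
74 12 [61.  63.4 91.9] [126. 130. 130.]
78 9 [62.9 64.2 67. ] [141. 144. 144.]
82 29 [40.9 57.8 65.7] [105. 108. 108.]
cov 112 92 [-23.2  42.4 117.3]
cov 122 62 [ 19.9  45.1 123.9]
cov 132 23 [ 63.9  41.4 135.3]
cov 142 34 [ 41.   37.6 146.2]
cov 152 75 [-32.8  33.3 157.1]
cov 162 38 [ 23.2  28.8 165.3]
cov 172 36 [ 40.7  25.  176.4]
cov 182 31 [ 57.8  20.7 184.8]
cov 192 18 [ 46.9  17.4 193.4]
cov 202 72 [ 61.4  13.1 207.4]
lane pts: buffer origin px [310.93362969 224.03828665]
```

Emit:
send_rows(increments=[0,0,0,0,0,0.1,0.3,0,0,0,0.099,-0.0125,0.1,0.3,0,0,0,0,0,0,0.3,0,0,0,0,0,0,0.3,0,0,0,0,0,0,0.3])

```text
time: 12.3
position: [0.5358, 0.0653, 0.0794]
tool_rot: [0.06, 0.998, 0.001, -0.012]
ft_force: [-10.8, 5.0, -7.4]
grip_width: 0.0438
grip_force: 40.0
```

Emit:
send_rows(increments=[0,0,0,0.099,-0.0125,0,0.3,0,0,0,0.099,-0.0125,0,0.3,0,0,0,0,0,0,0.3,0,0,0,0,0,0,0.3])

```text
time: 12.63
position: [0.5419, 0.0647, 0.0795]
tool_rot: [0.061, 0.998, 0.001, -0.007]
ft_force: [-4.0, 4.7, -14.4]
grip_width: 0.0437
grip_force: 40.0
```

Emit:
send_rows(increments=[0,0,0,0,0,-0.1,0.3,0,0,0,0,0,-0.05,0.3,0,0,0,0,0,0,0.3,0,0,0,0,0,0,0.3])

```text
time: 12.97
position: [0.5424, 0.0646, 0.0794]
tool_rot: [0.061, 0.998, 0.001, -0.007]
ft_force: [-6.8, 3.8, -3.9]
grip_width: 0.044
grip_force: 40.0
```

Emit:
send_rows(increments=[0,0,0,0.099,-0.0125,0,0.3,0,0,0,0.099,-0.0125,0,0.3,0,0,0,0,0,0,0.3,0,0,0,0,0,0,0.3])

```text
time: 13.3
position: [0.5445, 0.064, 0.0794]
tool_rot: [0.061, 0.998, 0.0, -0.006]
ft_force: [-7.0, 1.9, -4.0]
grip_width: 0.0441
grip_force: 40.0
```

Emit:
send_rows(increments=[0,0,0,0.099,-0.0125,0,0.3,0,0,0,0.099,-0.0125,0,0.3,0,0,0,0,0,0,0.3,0,0,0,0,0,0,0.3])

```text
time: 13.63
position: [0.5485, 0.0632, 0.0795]
tool_rot: [0.061, 0.998, 0.0, -0.004]
ft_force: [-5.7, 1.5, -7.2]
grip_width: 0.0433
grip_force: 40.0
```

Emit:
send_rows(increments=[0,0,0,0.099,-0.0125,0,0.3,0,0,0,0.099,-0.0125,0,0.3,0,0,0,0,0,0,0.3,0,0,0,0,0,0,0.3])

```text
time: 13.97
position: [0.55, 0.0631, 0.0796]
tool_rot: [0.061, 0.998, 0.0, -0.005]
ft_force: [-7.0, 1.6, -5.9]
grip_width: 0.0438
grip_force: 40.0
```

Emit:
send_rows(increments=[0,0,0,0.099,-0.0125,0,0.3,0,0,0,0.099,-0.0125,0,0.3,0,0,0,0,0,0,0.3,0,0,0,0,0,0,0.3])

```text
time: 14.3
position: [0.5509, 0.063, 0.0797]
tool_rot: [0.061, 0.998, 0.0, -0.006]
ft_force: [-8.2, 1.7, -4.3]
grip_width: 0.0437
grip_force: 40.0
```

Emit:
send_rows(increments=[0,0,0,0.099,-0.0125,0,0.3,0,0,0,0.099,-0.0125,0,0.3,0,0,0,0,0,0,0.3,0,0,0,0,0,0,0.3])

```text
time: 14.63
position: [0.5519, 0.0629, 0.0797]
tool_rot: [0.061, 0.998, 0.0, -0.007]
ft_force: [-10.5, 2.1, -1.4]
grip_width: 0.0435
grip_force: 40.0
```

Emit:
send_rows(increments=[0,0,0,0.099,-0.0125,0,0.3,0,0,0,0.099,-0.0125,0,0.3,0,0,0,0,0,0,0.3,0,0,0,0,0,0,0.3])

```text
time: 14.97
position: [0.5528, 0.0627, 0.0797]
tool_rot: [0.061, 0.998, 0.0, -0.008]
ft_force: [-12.8, 1.9, -0.9]
grip_width: 0.0436
grip_force: 40.0
```

Emit:
send_rows(increments=[0,0,0,0,0,0,0.55,0,0,0,0,0,0,0.65,0,0,0,0,0,0,0.75,0,0,0,0,0,0,0.75,0,0,0,0,0,0,0.75,0,0,0,0,0,0,0.75])

```text
time: 15.47
position: [0.561, 0.0615, 0.0815]
tool_rot: [0.061, 0.998, -0.0, 0.001]
ft_force: [-1.6, -0.1, 1.1]
grip_width: 0.0641
grip_force: 0.0
```

Emit:
send_rows(increments=[0,0,0,-0.2,0,1,0.75,0,0,0,-0.2,0,2,0.75,0,0,0,-0.2,0,3,0.75,0,0,0,-0.5,0,3,0.75,0,0,0,-1,0,3,0.75,0,0,0,-1,0,3,0.75,0,0,0,-1,0,2,0.75,0,0,0,0,0,0,0.75])

```text
time: 16.13
position: [0.5196, 0.0618, 0.2562]
tool_rot: [0.061, 0.998, -0.0, 0.004]
ft_force: [-0.5, -0.2, -0.1]
grip_width: 0.0652
grip_force: 0.0
```

Run:
```python
from h import *
print(st())
c=snap('scene','s4');P,C,u,v=cloud(c);M=mach(P)
H=cv2.cvtColor(c['image'],cv2.COLOR_RGB2HSV)[v,u].astype(int)
b=(H[:,0]>4)&(H[:,0]<18)&(H[:,1]>110)&(np.abs(M[:,1]-36)<40)&(M[:,0]>-120)&(M[:,0]<90)&(M[:,2]>45)
Q=M[b]
for lo in (45,50,55,60,65,110,115):
    q=Q[(Q[:,2]>=lo)&(Q[:,2]<lo+5)]
    if len(q): print(lo,len(q),np.percentile(q[:,0],[2,50,98]).round(1),np.percentile(q[:,1],[2,50,98]).round(1))
k=(M[:,2]>130)&(M[:,2]<220)&(M[:,0]>15)&(M[:,0]<105)&(M[:,1]>0)&(M[:,1]<70)
for lo in range(122,220,10):
    q=M[k&(M[:,2]>=lo)&(M[:,2]<lo+10)]
    if len(q): print('cov',lo,len(q),np.median(q,0).round(1))
A=cv2.resize(c['image'][150:270,230:390,::-1],(800,600),interpolation=2)
cv2.imwrite('pics/c4.png',A)
for p in [(55,-32,77),(55,-51,77),(55,-13,77)]: print(p,(proj(c,[*((O+RM@p[:2])/1000),p[2]/1000])-[230,150])*5)
```

```text
{'time': 16.133, 'q': [-0.095, 0.355, 1.661, -0.0, 1.117, -1.545], 'position': [0.52, 0.062, 0.256], 'tool_rot': [0.061, 0.998, -0.0, 0.004], 'ft_force': [-0.455, -0.171, -0.083], 'moment': [0.134, -0.033, 0.049], 'grip_width': 0.065, 'grip_force': 0.0}
45 22 [-65.3  -6.   48.8] [15.4 17.1 51.2]
50 26 [-62.    9.1  48.4] [14.6 16.6 71. ]
55 41 [-63.4  16.1  51.8] [14.7 17.  55.5]
60 45 [-66.3  25.4  56.6] [15.4 17.5 55.6]
65 48 [-58.3  37.8  50. ] [15.3 17.9 56.4]
110 65 [-67.6 -32.  -12.1] [15.  25.9 54. ]
115 112 [-68.5 -47.4 -20.3] [16.5 34.  56.2]
cov 122 5 [ 69.4  51.5 130.3]
cov 132 35 [ 61.4  49.1 136.5]
cov 142 35 [ 67.   46.8 146.4]
cov 152 33 [ 63.8  44.2 156.4]
cov 162 40 [ 57.4  41.6 167.4]
cov 172 36 [ 66.5  39.4 177. ]
cov 182 37 [ 62.4  36.4 186.7]
cov 192 39 [ 59.5  33.9 196.9]
cov 202 47 [ 60.8  31.2 209. ]
cov 212 39 [ 57.3  31.7 213.6]
(55, -32, 77) [312.9772582  396.22168177]
(55, -51, 77) [287.284462   410.19756307]
(55, -13, 77) [338.32882051 382.43141844]
```

View pics/c4.png

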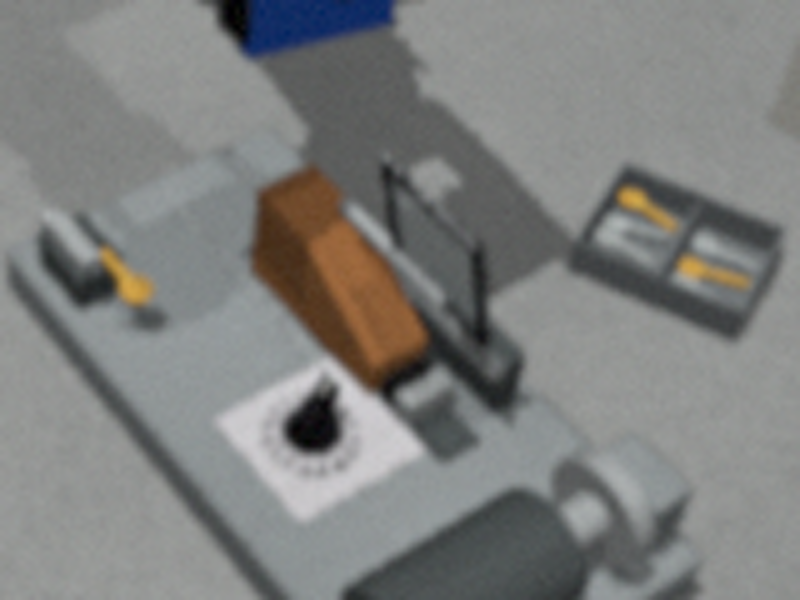

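Run:
```python
from h import *
w=snap('wrist','w4');dd=snap('side','d4')
for f in('s2','s3','s4','d4','w4'):
    c=load(f);P,C,u,v=cloud(c);M=mach(P)
    H=cv2.cvtColor(c['image'],cv2.COLOR_RGB2HSV)[v,u].astype(int)
    b=(H[:,0]>4)&(H[:,0]<18)&(H[:,1]>110)&(np.abs(M[:,1]-36)<16)&(M[:,0]>-120)&(M[:,0]<90)&(M[:,2]>72)&(M[:,2]<110)&(M[:,0]>-25)
    q=M[b]
    # ramp: h = 28+(62-xw)*tan33 -> xw
    xw=62-(q[:,2]-40.4-28)/np.tan(np.radians(33))
    print(f,len(q),'wedge centre x',np.median(q[:,0]-xw) if len(q) else None,(q[:,0]-xw).std() if len(q) else 0)
    t=(H[:,0]>4)&(H[:,0]<18)&(H[:,1]>110)&(np.abs(M[:,1]-36)<14)&(np.abs(M[:,2]-116.5)<3)&(M[:,0]>-120)&(M[:,0]<0)
    if t.any(): print('  top x',np.percentile(M[t,0],[1,99]).round(1), np.percentile(M[t,1],[1,99]).round(1),np.median(M[t,2]))
# buffer points
c=load('s4');P,C,u,v=cloud(c);M=mach(P)
cv2.imwrite('pics/c5.png',np.hstack([cv2.resize(c['image'][205:245,295:335,::-1],(400,400),interpolation=2),cv2.resize(w['image'][:,:,::-1],(400,300),interpolation=3)[0:400] if 0 else cv2.resize(w['image'][84:384,:,::-1],(400,400))]))
```

```text
s2 198 wedge centre x -20.799867031533573 3.443127811181978
  top x [-68.3 -25.4] [23.  47.8] 116.55577624453252
s3 196 wedge centre x -21.76888555968098 3.386627722529558
  top x [-76.8 -26.1] [24.  49.4] 116.20961169967958
s4 213 wedge centre x -12.954249959411417 3.229771382317497
  top x [-69.  -19.9] [22.6 49.7] 116.35374188930352
d4 21 wedge centre x -10.911503700864664 1.282505436240675
  top x [-73.6 -22. ] [22.1 49.3] 116.67756661881965
w4 650 wedge centre x -11.486422003022096 0.6788567246440873
  top x [-73.8 -19.8] [22.3 49.6] 116.56672676554743
```

View pics/c5.png

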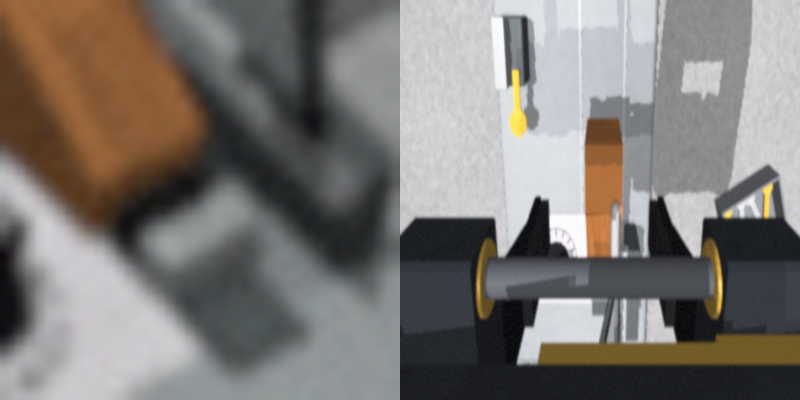

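In c5, the left crop has the nose at (150,200) next to the black rubber, and the right (wrist) half has the wedge at (603,180) with the bar on it. Fitting the ramp puts the nose near x 50.5 mm. That may mean it sprang back after release, so I'll look from above at both the nose gap and the knob.

Emit:
send_rows(increments=[0,0,-0.112,0,-0.8,0.8,0.75,0,0,-0.112,0,-1,0.8,0.75,0,0,-0.112,0.5,-1,0.8,0.75,0,0,-0.112,1,-1,0.8,0.75,0,0,-0.112,1,-1,0.8,0.75,0,0,-0.112,1,-1,0.8,0.75,0,0,-0.112,1,-1,0.6,0.75,0,0,-0.112,1,-1,0,0.75,0,0,-0.112,1.2,-1,0,0.75,0,0,-0.112,1.2,-0.5,0,0.75,0,0,-0.112,1.2,-0.5,0,0.75,0,0,-0.112,1.2,-0.5,0,0.75,0,0,-0.112,1.2,-0.5,0,0.75,0,0,-0.112,0.9,0,0,0.75,0,0,0,0,0,0,0.75,0,0,0,0,0,0,0.75])

```text
time: 17.62
position: [0.6426, -0.0462, 0.3027]
tool_rot: [0.747, 0.665, -0.001, -0.002]
ft_force: [-0.1, -0.4, 0.9]
grip_width: 0.0657
grip_force: 0.0
```

Run:
```python
from h import *
print(st())
c=snap('wrist','w5')
X=lambda x,y,z:proj(c,[*((O+RM@(x,y))/1000),z/1000])
print('nose',X(50,36.5,54),'knob',X(55,-32,77))
pts=np.array([X(30,65,40),X(90,-75,40),X(90,65,40),X(30,-75,40)])
u0,v0=np.floor(pts.min(0)).astype(int).clip(0);u1,v1=np.ceil(pts.max(0)).astype(int);u1=min(u1,512);v1=min(v1,384)
k=min(800/(u1-u0),600/(v1-v0));print(u0,v0,u1,v1,k)
cv2.imwrite('pics/c6.png',cv2.resize(c['image'][v0:v1,u0:u1,::-1],None,fx=k,fy=k,interpolation=2))
P,C,u,v=cloud(c);M=mach(P)
# profile across gap
for x in range(42,76,2):
    q=(np.abs(M[:,0]-x)<1)&(np.abs(M[:,1]-36.5)<12)&(M[:,2]<100)
    if q.any(): print(x,q.sum(),np.median(M[q,2]).round(1),C[q].mean(0).round())
g=(np.abs(M[:,2]-76.5)<4)&(np.hypot(M[:,0]-55,M[:,1]+32)<30)
r=cv2.minAreaRect(M[g][:,:2].astype(np.float32));print('knob',g.sum(),r)
```

```text
{'time': 17.617, 'q': [-0.245, 0.489, 1.291, -0.0, 1.366, -0.129], 'position': [0.643, -0.046, 0.303], 'tool_rot': [0.747, 0.665, -0.001, -0.002], 'ft_force': [-0.052, -0.372, 0.913], 'moment': [-0.015, 0.002, -0.028], 'grip_width': 0.066, 'grip_force': 0.0}
nose [252.84288597  74.43686724] knob [256.69515549 139.31207191]
235 48 289 171 4.878048780487805
42 18 73.8 [126.  81.  47.]
44 9 71.7 [126.  81.  47.]
46 18 72.1 [126.  82.  47.]
48 17 70.2 [127.  83.  50.]
50 18 56.1 [118.  95.  82.]
52 18 40.8 [115. 115. 117.]
54 17 41.1 [ 99. 101. 103.]
56 18 63.5 [49. 48. 50.]
58 13 64.0 [35. 35. 35.]
60 14 63.8 [32. 31. 31.]
62 17 63.7 [32. 31. 32.]
64 16 63.8 [40. 41. 42.]
66 9 43.3 [64. 67. 70.]
68 17 43.6 [72. 75. 77.]
70 24 56.6 [103. 104. 107.]
72 10 64.7 [141. 141. 145.]
74 15 64.0 [143. 144. 147.]
knob 382 ((55.317466735839844, -32.44954299926758), (12.030293464660645, 37.84349822998047), 21.80902671813965)
```

View pics/c6.png

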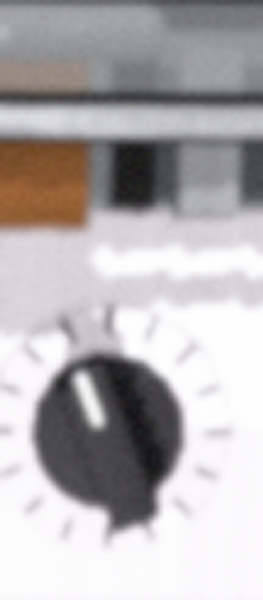

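From above there is a gap: the nose is at x≈50 mm (crop u≈88) and the rubber face at x≈55 mm (u≈110), so the wedge sprang back when released. The knob bar is at (100,430), 21.8° counter-clockwise of machine y, so the knob reads about 0.32. I'll re-press with closed fingers on the tail and ease off slowly.

Emit:
send_rows(increments=[0,0,0.112,-1.08,0.83,0,0,0,0,0.112,-1.08,0.83,0,0,0,0,0.112,-1.08,0.83,0,0,0,0,0.112,-1.08,0.83,0,0,0,0,0.112,-1.08,0.83,0,0,0,0,0.112,-1.08,0.83,0,0,0,0,0.112,-1.08,0.83,0,0,0,0,0.112,-1.08,0.83,0,0,0,0,0.112,-1.08,0.83,0,0,0,0,0.112,-1.08,0.83,0,0,0,0,0.112,-1.08,0.83,0,0,0,0,0.112,-1.08,0.83,0,0,0,0,0.112,-1.08,0.83,0,0,0,0,0.112,-1.08,0.83,0,0,0,0,0,0,0,0,0,0,0,0,0,0,0,0], newtons=20)

```text
time: 19.0
position: [0.491, 0.0702, 0.3051]
tool_rot: [0.061, 0.998, -0.0, -0.0]
ft_force: [0.1, 0.2, 0.2]
grip_width: 0.0005
grip_force: 0.0
```

Emit:
send_rows(increments=[0,0,0,0,0,-3,0,0,0,0,0,0,-3,0,0,0,0,0,0,-3,0,0,0,0,0,0,-3,0,0,0,0,0,0,-3,0,0,0,0,0,0,-3,0,0,0,0,0,0,-3,0,0,0,0,0,0,-1.5,0,0,0,0,0,0,-0.5,0,0,0,0,0,0,0,0,0,0,0,0,0,0,0])

```text
time: 19.92
position: [0.4927, 0.0696, 0.0753]
tool_rot: [0.061, 0.998, -0.0, 0.001]
ft_force: [0.4, 0.8, -0.7]
grip_width: 0.0005
grip_force: 0.0
```

Emit:
send_rows(increments=[0,0,0,0.55,-0.07,0,0,0,0,0,0.55,-0.07,0,0,0,0,0,0.55,-0.07,0,0,0,0,0,0.5,-0.06,0,0,0,0,0,0.2,-0.025,0,0,0,0,0,0.2,-0.025,0,0,0,0,0,0,0,0,0,0,0,0,0,0,0,0])

```text
time: 20.58
position: [0.517, 0.0668, 0.075]
tool_rot: [0.061, 0.998, -0.0, -0.0]
ft_force: [-1.5, 0.0, 1.1]
grip_width: 0.0005
grip_force: 0.4
```

Emit:
send_rows(increments=[0,0,0,0.1,-0.0125,0,0,0,0,0,0.1,-0.0125,0,0,0,0,0,0.1,-0.0125,0,0,0,0,0,0.1,-0.0125,0,0,0,0,0,0,0,0,0])

```text
time: 21.0
position: [0.5193, 0.0665, 0.0748]
tool_rot: [0.061, 0.998, 0.0, -0.002]
ft_force: [-4.2, -0.8, 3.7]
grip_width: 0.0002
grip_force: 2.5
```

Emit:
send_rows(increments=[0,0,0,0.1,-0.0125,0,0,0,0,0,0.1,-0.0125,0,0,0,0,0,0,0,0,0,0,0,0,0,0,0,0])

```text
time: 21.33
position: [0.5211, 0.0663, 0.0748]
tool_rot: [0.061, 0.998, 0.0, -0.002]
ft_force: [-5.2, -0.1, 4.1]
grip_width: 0.0004
grip_force: 2.8
```

Emit:
send_rows(increments=[0,0,0,0.1,-0.0125,0,0,0,0,0,0.1,-0.0125,0,0,0,0,0,0,0,0,0,0,0,0,0,0,0,0])

```text
time: 21.67
position: [0.5221, 0.0662, 0.0748]
tool_rot: [0.061, 0.998, 0.0, -0.003]
ft_force: [-7.4, 0.4, 5.8]
grip_width: 0.0007
grip_force: 3.5
```

Emit:
send_rows(increments=[0,0,0,0.1,-0.0125,0,0,0,0,0,0.1,-0.0125,0,0,0,0,0,0,0,0,0,0,0,0,0,0,0,0])

```text
time: 22.0
position: [0.5225, 0.0662, 0.0747]
tool_rot: [0.061, 0.998, 0.0, -0.005]
ft_force: [-9.6, 0.8, 7.7]
grip_width: 0.0005
grip_force: 4.8
```

Emit:
send_rows(increments=[0,0,0,0.1,-0.0125,0,0,0,0,0,0.1,-0.0125,0,0,0,0,0,0,0,0,0,0,0,0,0,0,0,0])

```text
time: 22.33
position: [0.5229, 0.0662, 0.0746]
tool_rot: [0.061, 0.998, 0.0, -0.007]
ft_force: [-11.1, 0.1, 8.9]
grip_width: 0.0004
grip_force: 6.0
```

Emit:
send_rows(increments=[0,0,0,0.1,-0.0125,0,0,0,0,0,0.1,-0.0125,0,0,0,0,0,0,0,0,0,0,0,0,0,0,0,0])

```text
time: 22.67
position: [0.5232, 0.0662, 0.0746]
tool_rot: [0.06, 0.998, 0.0, -0.008]
ft_force: [-15.2, 0.9, 12.1]
grip_width: 0.0006
grip_force: 7.3
```

Emit:
send_rows(increments=[0,0,0,-0.1,0.0125,0,0,0,0,0,-0.1,0.0125,0,0,0,0,0,-0.1,0.0125,0,0,0,0,0,-0.1,0.0125,0,0,0,0,0,0,0,0,0])

```text
time: 23.08
position: [0.5235, 0.0662, 0.0745]
tool_rot: [0.061, 0.998, 0.0, -0.004]
ft_force: [-7.6, 1.6, 4.5]
grip_width: 0.0004
grip_force: 3.7
```

Emit:
send_rows(increments=[0,0,0,-0.07,0.009,0,0,0,0,0,-0.07,0.009,0,0,0,0,0,-0.07,0.009,0,0,0,0,0,-0.07,0.009,0,0,0,0,0,-0.07,0.009,0,0,0,0,0,0,0,0,0])

```text
time: 23.58
position: [0.5237, 0.066, 0.0748]
tool_rot: [0.061, 0.998, 0.0, -0.0]
ft_force: [-3.2, 2.1, -1.6]
grip_width: 0.0002
grip_force: 1.6
```

Emit:
send_rows(increments=[0,0,0,-0.05,0.006,0,0,0,0,0,-0.05,0.006,0,0,0,0,0,-0.05,0.006,0,0,0,0,0,-0.05,0.006,0,0,0,0,0,-0.05,0.006,0,0,0,0,0,0,0,0,0])

```text
time: 24.08
position: [0.5223, 0.0661, 0.0755]
tool_rot: [0.061, 0.998, -0.0, 0.001]
ft_force: [0.2, 0.2, -0.6]
grip_width: 0.0005
grip_force: 0.0
```

Emit:
send_rows(increments=[0,0,0,-0.05,0.006,0,0,0,0,0,-0.05,0.006,0,0,0,0,0,-0.05,0.006,0,0,0,0,0,-0.05,0.006,0,0,0,0,0,-0.1,0.012,0,0,0,0,0,-0.1,0.012,0,0,0,0,0,-0.2,0.025,0,0,0,0,0,-0.3,0.03,0,0,0,0,0,-1,0.125,0,0])

```text
time: 24.83
position: [0.5036, 0.0683, 0.0752]
tool_rot: [0.061, 0.998, -0.0, 0.001]
ft_force: [0.1, -0.5, -0.0]
grip_width: 0.0003
grip_force: 0.0
```

Emit:
send_rows(increments=[0,0,0,-1,0.1,2,0,0,0,0,0,0,3,0,0,0,0,0,0,3,0,0,0,0,0,0,3,0,0,0,0,0,0,3,0,0,0,0,0,0,3,0.3,0,0,0,0,0,3,0.4,0,0,-0.112,1.08,-0.83,2.5,0.5,0,0,-0.112,1.08,-0.83,0,0.6,0,0,-0.112,1.08,-0.83,0,0.6,0,0,-0.112,1.08,-0.83,0,0.6,0,0,-0.112,1.08,-0.83,0,0.6,0,0,-0.112,1.08,-0.83,0,0.6,0,0,-0.112,1.08,-0.83,0,0.6,0,0,-0.112,1.08,-0.83,0,0.6,0,0,-0.112,1.08,-0.83,0,0.6,0,0,-0.112,1.08,-0.83,0,0.6,0,0,-0.112,1.08,-0.83,0,0.6,0,0,-0.112,1.08,-0.83,0,0.6,0,0,-0.112,1.08,-0.83,0,0.6])

```text
time: 26.5
position: [0.6319, -0.0384, 0.2993]
tool_rot: [0.711, 0.703, -0.001, -0.001]
ft_force: [-0.1, 1.0, 0.2]
grip_width: 0.0524
grip_force: 0.0
```

Emit:
send_rows(increments=[0,0,-0.112,1.08,-0.83,0,0.6,0,0,0,1.0,0,0,0.6,0,0,0,0,0,0,0.6,0,0,0,0,0,0,0.6])

```text
time: 26.83
position: [0.6525, -0.0463, 0.2991]
tool_rot: [0.748, 0.664, -0.001, -0.001]
ft_force: [-0.5, -0.3, -0.3]
grip_width: 0.0525
grip_force: 0.0
```

Run:
```python
from h import *
print(st())
c=snap('wrist','w6')
P,C,u,v=cloud(c);M=mach(P)
for x in range(44,74,2):
    q=(np.abs(M[:,0]-x)<1)&(np.abs(M[:,1]-36.5)<12)&(M[:,2]<100)
    if q.any(): print(x,q.sum(),np.median(M[q,2]).round(1),C[q].mean(0).round())
g=(np.abs(M[:,2]-76.5)<4)&(np.hypot(M[:,0]-55,M[:,1]+32)<30)
r=cv2.minAreaRect(M[g][:,:2].astype(np.float32));print('knob',g.sum(),r)
```

```text
{'time': 26.833, 'q': [-0.241, 0.506, 1.27, 0.0, 1.367, -0.123], 'position': [0.652, -0.046, 0.299], 'tool_rot': [0.748, 0.664, -0.001, -0.001], 'ft_force': [-0.501, -0.299, -0.318], 'moment': [-0.014, 0.029, 0.034], 'grip_width': 0.052, 'grip_force': 0.0}
44 16 77.7 [133.  86.  49.]
46 16 76.0 [136.  88.  51.]
48 16 74.9 [136.  87.  50.]
50 16 73.1 [135.  87.  51.]
52 16 71.8 [135.  87.  51.]
54 16 70.5 [132.  85.  49.]
56 16 69.5 [106.  69.  43.]
58 16 63.4 [46. 38. 33.]
60 16 63.5 [33. 32. 32.]
62 13 63.6 [33. 32. 32.]
64 11 64.1 [33. 33. 32.]
66 16 64.0 [43. 45. 45.]
68 16 43.7 [72. 75. 77.]
70 16 55.0 [115. 117. 119.]
72 16 64.6 [144. 146. 149.]
knob 387 ((55.42361068725586, -32.39380645751953), (11.891168594360352, 37.83631134033203), 21.836931228637695)
```

The second release held: the nose now sits at x≈56.7 mm against the rubber (free face about 55.2 mm) with no gap. Next is the knob. I'll yaw to the bar, tilt the body away from the cover and move to a pre-grasp.

Emit:
send_rows(increments=[0,0,0.0935,0.15,-0.4,0,0.5,0,0,0.0935,0.15,-0.4,0,0.5,0,0,0.0935,0.15,-0.4,0,0.5,0,0,0.0935,0.15,-0.4,0,0.5,0.1013,0.0265,0,0,0,0,0.5,0.1013,0.0265,0,0,0,-3,0.5,0.1013,0.0265,0,0,0,-3,0.5,0.1013,0.0265,0,0,0,-3,0.5,0.1013,0.0265,0,0,0,-3,0.5,0,0,0,0,0,-3,0.5,0,0,0,0,0,0,0.5,0,0,0,0,0,0,0.5,0,0,0,0,0,0,0.5])

```text
time: 27.97
position: [0.66, -0.0619, 0.1521]
tool_rot: [0.59, 0.765, 0.158, -0.204]
ft_force: [0.1, 0.2, -1.0]
grip_width: 0.0436
grip_force: 0.0
```

```bash
cat >> h.py <<'E'
from scipy.spatial.transform import Rotation as Ro
def grasp(g=(.6473,-.0190,.0714)):
    s=robot.get_obs();T=Ro.from_quat(s['tool_rot']).as_matrix();p=np.array(s['position'])
    gp=p-.011*T[:,2];print('x',T[:,0].round(3),'y',T[:,1].round(3),'z',T[:,2].round(3))
    ya=T[:,1] if T[0,1]>0 else -T[:,1]
    print('close yaw mach deg',np.degrees(np.arctan2(ya[1],ya[0]))+7.19,'gp err cm',((np.array(g)-gp)*100).round(2),'along tool',((np.array(g)-gp)@T*1000).round(1),'moment z about knob',s['moment'],s['ft_force'])
E
python3 - <<'E'
from h import *
print(st());grasp()
E
```

```text
{'time': 27.967, 'q': [-0.44, 0.793, 1.241, 0.396, 1.469, -0.81], 'position': [0.66, -0.062, 0.152], 'tool_rot': [0.59, 0.765, 0.158, -0.204], 'ft_force': [0.147, 0.209, -0.998], 'moment': [-0.301, -0.103, -0.005], 'grip_width': 0.044, 'grip_force': 0.0}
x [-0.22   0.838  0.499] y [0.967 0.253 0.002] z [-0.125  0.483 -0.867]
close yaw mach deg 21.863792886307436 gp err cm [-1.41  4.83 -9.03] along tool [ -1.5  -1.6 103.3] moment z about knob [-0.30058189 -0.10289448 -0.00462048] [ 0.14687164  0.20902145 -0.99753018]
```

Emit:
send_rows(increments=[0,0,0,-0.3,1.05,-1.95,0.5,0,0,0,-0.3,1.05,-1.95,0.5,0,0,0,-0.3,1.05,-1.95,0.5,0,0,0,-0.3,1.05,-1.95,0.5,0,0,0,-0.11,0.4,-0.8,0.5,0,0,0,-0.1,0.23,-0.43,0.5,0,0,0,0,0,0,0.5,0,0,0,0,0,0,0.5])

```text
time: 28.63
position: [0.6468, -0.0148, 0.0616]
tool_rot: [0.59, 0.765, 0.159, -0.203]
ft_force: [0.2, 0.1, 0.2]
grip_width: 0.0432
grip_force: 0.0
```

Run:
```python
from h import *
grasp()
```

```text
x [-0.22   0.839  0.498] y [0.968 0.253 0.003] z [-0.124  0.483 -0.867]
close yaw mach deg 21.825783269771517 gp err cm [-0.08  0.11  0.02] along tool [ 1.2 -0.5  0.4] moment z about knob [-0.28192817 -0.11058094 -0.04139781] [0.16137739 0.14821471 0.22174285]
```

Aligned to within about 1 mm. I'll trim and close with a light 15 N grip, which also limits the torque on the knob.

Emit:
send_rows(increments=[0,0,0,-0.08,0.11,0,0.5,0,0,0,0,0,0,0.05,0,0,0,0,0,0,0.05,0,0,0,0,0,0,0.05,0,0,0,0,0,0,0.05,0,0,0,0,0,0,0.05,0,0,0,0,0,0,0.05,0,0,0,0,0,0,0.05,0,0,0,0,0,0,0.05], newtons=15)

```text
time: 29.38
position: [0.6461, -0.0131, 0.0605]
tool_rot: [0.591, 0.764, 0.159, -0.204]
ft_force: [3.9, 1.8, 4.4]
grip_width: 0.0119
grip_force: 17.1
```

Run:
```python
from h import *
grasp()
print(st())
# TCP path for rotation about knob axis by -0.06 steps
s=robot.get_obs();p=np.array(s['position'])[:2]*100;k=np.array([64.73,-1.90]);r=p-k;print(r)
for step,N in((-.0833,13),):
    for i in range(N):
        n=Ro.from_euler('z',step).as_matrix()[:2,:2]@r;print((n-r).round(3));r=n
```

```text
x [-0.219  0.838  0.499] y [0.968 0.251 0.003] z [-0.123  0.484 -0.866]
close yaw mach deg 21.744122585435683 gp err cm [-0.01 -0.06  0.14] along tool [ 0.2 -0.3 -1.5] moment z about knob [ 0.26787294 -0.51657291 -0.34026694] [3.89397911 1.83831527 4.43271595]
{'time': 29.383, 'q': [-0.385, 0.88, 1.354, 0.435, 1.267, -0.848], 'position': [0.646, -0.013, 0.06], 'tool_rot': [0.591, 0.764, 0.159, -0.204], 'ft_force': [3.894, 1.838, 4.433], 'moment': [0.268, -0.517, -0.34], 'grip_width': 0.012, 'grip_force': 17.053}
[-0.12057166  0.59002805]
[0.05  0.008]
[0.05  0.004]
[ 0.05 -0.  ]
[ 0.05  -0.005]
[ 0.049 -0.009]
[ 0.049 -0.013]
[ 0.047 -0.017]
[ 0.046 -0.021]
[ 0.044 -0.024]
[ 0.042 -0.028]
[ 0.039 -0.031]
[ 0.036 -0.034]
[ 0.033 -0.037]
```

Emit:
send_rows(increments=[0,0,0,0,0,0.08,0.05,0,0,-0.0833,0.05,0.008,0,0.05,0,0,-0.0833,0.05,0.004,0,0.05,0,0,-0.0833,0.05,0,0,0.05,0,0,-0.0833,0.05,-0.005,0,0.05,0,0,-0.0833,0.05,-0.009,0,0.05,0,0,0,0,0,0,0.05,0,0,0,0,0,0,0.05])

```text
time: 30.05
position: [0.6485, -0.013, 0.0606]
tool_rot: [0.736, 0.625, 0.198, -0.167]
ft_force: [6.8, 3.0, -0.6]
grip_width: 0.012
grip_force: 16.3
```

Run:
```python
from h import *
grasp();print(st())
```

```text
x [0.14  0.854 0.5  ] y [ 0.987 -0.163  0.002] z [ 0.084  0.493 -0.866]
close yaw mach deg -2.2064865865316685 gp err cm [-0.03 -0.05  0.13] along tool [ 0.2 -0.2 -1.4] moment z about knob [ 0.17942639 -0.84474987 -0.55612603] [ 6.78582036  2.97874469 -0.58914065]
{'time': 30.05, 'q': [-0.424, 0.826, 1.515, 0.598, 1.034, -0.634], 'position': [0.648, -0.013, 0.061], 'tool_rot': [0.736, 0.625, 0.198, -0.167], 'ft_force': [6.786, 2.979, -0.589], 'moment': [0.179, -0.845, -0.556], 'grip_width': 0.012, 'grip_force': 16.309}
```

Emit:
send_rows(increments=[0,0,0,0.1,0.05,0,0.05,0,0,-0.0833,0.049,-0.013,0,0.05,0,0,-0.0833,0.047,-0.017,0,0.05,0,0,-0.0833,0.046,-0.021,0,0.05,0,0,-0.0833,0.044,-0.024,0,0.05,0,0,-0.0833,0.042,-0.028,0,0.05,0,0,-0.0833,0.039,-0.031,0,0.05,0,0,0,0,0,0,0.05,0,0,0,0,0,0,0.05])

```text
time: 30.8
position: [0.6512, -0.0141, 0.0606]
tool_rot: [0.868, 0.424, 0.233, -0.113]
ft_force: [4.8, 1.7, 0.8]
grip_width: 0.0121
grip_force: 16.2
```

Run:
```python
from h import *
grasp();print(st())
```

```text
x [0.532 0.684 0.5  ] y [ 0.789 -0.614  0.001] z [ 0.307  0.394 -0.866]
close yaw mach deg -30.708023367002003 gp err cm [-0.05 -0.05  0.13] along tool [-0.  -0.1 -1.5] moment z about knob [ 0.00599614 -0.44196741 -0.2903638 ] [4.7713191  1.68783044 0.79445471]
{'time': 30.8, 'q': [-0.425, 0.771, 1.699, 0.827, 0.721, -0.413], 'position': [0.651, -0.014, 0.061], 'tool_rot': [0.868, 0.424, 0.233, -0.113], 'ft_force': [4.771, 1.688, 0.794], 'moment': [0.006, -0.442, -0.29], 'grip_width': 0.012, 'grip_force': 16.194}
```

Emit:
send_rows(increments=[0,0,-0.03,0.013,-0.012,0,0.05,0,0,-0.03,0.013,-0.012,0,0.05,0,0,-0.03,0.013,-0.012,0,0.05,0,0,-0.03,0.012,-0.013,0,0.05,0,0,0,0,0,0,0.05,0,0,0,0,0,0,0.05])

```text
time: 31.3
position: [0.6517, -0.0146, 0.0606]
tool_rot: [0.892, 0.371, 0.239, -0.099]
ft_force: [5.4, 1.3, -0.1]
grip_width: 0.0118
grip_force: 16.2
```

```bash
cat >> h.py <<'E'
def torq():
    s=robot.get_obs();z=Ro.from_quat(s['tool_rot']).as_matrix()[:,2]
    return [(np.array(s['moment'])+np.cross(-L*z,s['ft_force']))[2].round(3) for L in(.2,.21,.22)]
E
python3 - <<'E'
from h import *
grasp();print(torq(),st()['grip_width'],st()['grip_force'])
E
```

```text
x [0.611 0.614 0.5  ] y [ 0.709 -0.705  0.   ] z [ 0.353  0.354 -0.866]
close yaw mach deg -37.67452763133138 gp err cm [-0.06 -0.05  0.13] along tool [ 0.  -0.1 -1.5] moment z about knob [ 0.12838436 -0.54019173 -0.25606402] [ 5.35538636  1.27689864 -0.09523795]
[np.float64(0.033), np.float64(0.048), np.float64(0.062)] 0.012 16.171
```

Emit:
send_rows(increments=[0,0,-0.02,0.008,-0.008,0,0.05,0,0,-0.02,0.008,-0.008,0,0.05,0,0,0,0,0,0,0.05,0,0,0,0,0,0,0.05])

```text
time: 31.63
position: [0.6519, -0.0148, 0.0606]
tool_rot: [0.899, 0.353, 0.241, -0.094]
ft_force: [5.2, 1.6, 1.0]
grip_width: 0.0118
grip_force: 16.2
```

Run:
```python
from h import *
grasp();print(torq(),st()['grip_width'],st()['grip_force'])
```

```text
x [0.635 0.589 0.5  ] y [ 0.68  -0.733  0.   ] z [ 0.367  0.34  -0.866]
close yaw mach deg -39.95206240295825 gp err cm [-0.06 -0.04  0.13] along tool [ 0.  -0.1 -1.5] moment z about knob [ 0.1240213  -0.47185319 -0.16933985] [5.23535619 1.61767044 1.03304093]
[np.float64(0.068), np.float64(0.08), np.float64(0.092)] 0.012 16.173
```

Emit:
send_rows(increments=[0,0,-0.02,0.008,-0.008,0,0.05,0,0,0,0,0,0,0.05,0,0,0,0,0,0,0.05])

```text
time: 31.88
position: [0.6519, -0.0148, 0.0606]
tool_rot: [0.902, 0.345, 0.242, -0.092]
ft_force: [4.7, 2.2, 0.2]
grip_width: 0.0123
grip_force: 16.2
```

Run:
```python
from h import *
grasp();print(torq(),st()['grip_width'],st()['grip_force'])
```

```text
x [0.645 0.577 0.5  ] y [ 0.667 -0.745  0.001] z [ 0.373  0.333 -0.866]
close yaw mach deg -41.008703074698694 gp err cm [-0.05 -0.05  0.13] along tool [ 0.   0.1 -1.5] moment z about knob [ 0.05333692 -0.53322651  0.13381938] [4.68829109 2.19864088 0.18158068]
[np.float64(0.282), np.float64(0.289), np.float64(0.297)] 0.012 16.241
```

Torque rose to about 0.29 N m, so the knob is at its end stop and below the 0.4 limit. I'll release and back out along the tool axis.

Emit:
send_rows(increments=[0,0,0.01,0,0,0,0.05,0,0,0,0,0,0,0.5,0,0,0,0,0,0,0.5,0,0,0,0,0,0,0.5,0,0,0,0,0,0,0.5,0,0,0,0,0,0,0.5,0,0,0,-0.37,-0.33,0.87,0.5,0,0,0,-0.75,-0.67,1.73,0.5,0,0,0,-0.75,-0.67,1.73,0.5,0,0,0,-0.75,-0.67,1.73,0.5,0,0,0,-0.75,-0.67,1.73,0.5,0,0,0,-0.75,-0.67,3,0.5,0,0,0,-0.75,-0.67,3,0.5,0,0,0,0,-0.67,3,0.5,0,0,0,0,-1,2,0.5,0,0,0,0,0,0,0.5])

```text
time: 33.22
position: [0.6052, -0.0786, 0.2537]
tool_rot: [0.9, 0.349, 0.244, -0.089]
ft_force: [1.0, -0.0, -0.8]
grip_width: 0.0434
grip_force: 0.0
```

Run:
```python
from h import *
print(st())
c=snap('scene','s7');w=snap('wrist','w7');dd=snap('side','d7')
for c in(load('w7'),load('s7')):
    P,C,u,v=cloud(c);M=mach(P)
    g=(np.abs(M[:,2]-76.5)<4)&(np.hypot(M[:,0]-55,M[:,1]+32)<30)
    print('knob',g.sum(),cv2.minAreaRect(M[g][:,:2].astype(np.float32)) if g.sum()>5 else '')
    H=cv2.cvtColor(c['image'],cv2.COLOR_RGB2HSV)[v,u].astype(int)
    b=(H[:,0]>4)&(H[:,0]<18)&(H[:,1]>110)&(np.abs(M[:,1]-36)<16)&(M[:,0]>-25)&(M[:,0]<90)&(M[:,2]>72)&(M[:,2]<110)
    q=M[b]
    if len(q): print('nose x',62+np.median(q[:,0]-62+(q[:,2]-68.4)/np.tan(np.radians(33))),len(q))
    k=(M[:,2]>130)&(M[:,2]<220)&(M[:,0]>15)&(M[:,0]<105)&(M[:,1]>20)&(M[:,1]<60)
    for lo in (135,165,200):
        q=M[k&(M[:,2]>=lo)&(M[:,2]<lo+10)]
        if len(q): print('cov',lo,len(q),np.median(q,0).round(1))
    if c['t'][0]==load('s7')['t'][0]: cv2.imwrite('pics/c7.png',cv2.resize(c['image'][150:270,230:390,::-1],(800,600),interpolation=2))
```

```text
{'time': 33.217, 'q': [-0.558, 0.414, 1.705, 0.628, 0.958, -0.079], 'position': [0.605, -0.079, 0.254], 'tool_rot': [0.9, 0.349, 0.244, -0.089], 'ft_force': [0.988, -0.027, -0.8], 'moment': [-0.187, 0.27, -0.068], 'grip_width': 0.043, 'grip_force': 0.0}
knob 440 ((55.28850555419922, -32.77330780029297), (38.23644256591797, 11.515646934509277), 49.840232849121094)
nose x 56.813587506861296 1685
cov 135 264 [ 55.3  46.8 140. ]
cov 165 358 [ 55.8  39.2 170.3]
cov 200 429 [ 56.2  30.4 204.2]
knob 50 ((55.59369659423828, -30.924732208251953), (36.17274475097656, 13.50742244720459), 50.837974548339844)
nose x 55.725893242822835 211
cov 135 31 [ 53.1  48.  140.2]
cov 165 40 [ 63.7  40.6 170. ]
cov 200 34 [ 56.5  31.2 206. ]
```

View pics/c7.png

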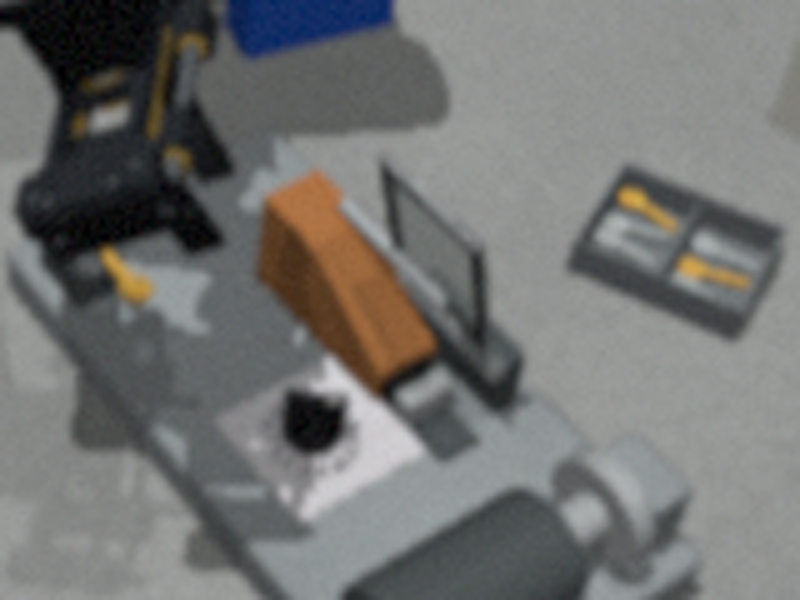

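The knob bar lies at 49.8° (−0.70 rad from machine y), so it reads 1.40, its end stop, and the dial ring has not been dragged. The cover stands on the wedge, the nose is steady at 56.8 mm on the rubber, and the robot is clear. I'll hand in.

```bash
python3 -c "
from rig import robot
print(robot.hand_in())"
```

```text
the job is handed in; nothing more can be done
None
```

The job is handed in at about 33 s: the cover stands on the wedge with its nose on the buffer, after the first release sprang back about 5 mm and I re-pressed it, and the knob is at its end stop (1.40 rad) with the dial ring apparently unmoved.

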